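# Seat the yellow bracket on the jig pin

### The arm

A 6-joint arm with a two-finger parallel gripper is mounted at the origin on the work surface. World frame = base frame: x ahead of the robot, y to its left, z up, the work surface at z = 0. Lengths are in mm, angles in degrees, forces in N, time in s.
With the tool pointing down it reaches from about 300 to 850 mm from the base axis. Payload 4.2 kg.
Tool frame: the origin (TCP) lies at the very end of the fingers, on their centre line; the grasp point (between the pads) lies env.grip_point_offset behind it (env.grip_point_offset is the distance from the TCP to the grasp point, in mm); z points along the fingers, y is the direction in which the jaws open and shut (so a half turn about z gives the same grasp; the last joint's range is limited). The gripper opens to 91 mm and grips with 3 to 60 N. Pads are 32 mm wide; open, the fingers measure 118 mm over their backs; the gripper's body (76 mm by 178 mm) begins 60 mm behind the grasp point.
Start: joints at [-76.662, 18.312, 89.639, -0, 72.044, -1.146], TCP at [143.819, -556.74, 213.976] pointing down, gripper open.
Joint ranges: [-177.97, 177.97], [-48.28, 115.42], [12.27, 149.76], [-77.06, 257.06], [2.81, 150.46], [-146.56, 146.56]. Speed limits (degrees/s): [147.25, 147.25, 180, 180, 180, 180].

### API

Orientations are given as [roll, pitch, yaw] about the fixed x, y, z axes, in that order (R = Rz(yaw) Ry(pitch) Rx(roll)).
In Python, from workcell import env, grab_frame, camera_params gives the robot as it stands. The module is installed in compiled form; this text tells all that it offers.
- The arm moves only by the shell command python3 -m creep 'ROWS' [OPENING] [FORCE]. ROWS is a JSON object of lists of equal length, an entry for each row: "offset": the shift along the tool's x, y, z in m, a list of three; "rotation": the turn, a rotation vector about the tool's x, y, z in degrees, a list of three. A call has 1 to 5 rows; each row shifts and turns the commanded pose from where the row before left it, along the tool's axes as they then stand; what a row does not reach is not made up. A row lasts 1/8 s, in which the tool goes at most 62.5 mm and 10.7 degrees, less where a joint would pass 70% of its speed; a pose out of reach is approached as far as the arm can. A call is refused whole if a number of a shift passes 0.0625 or a number of a turn 10.7, either way. A call with a gripper value outside its range is refused whole. OPENING is the closure, from 0 (fully open) to 1 (shut), set as the call begins (- or left out, the last holds). The fingers move at their own pace and stop on an object; FORCE is the grip in N (left out, the last holds). Time passes only in rows, so rows that do not move let the fingers close. It gives the time, the measured TCP pose, the force and the opening at its end, in the units of the state.
- env.state(): the state, without advancing time (a new reading comes with each control period).
- grab_frame(name): name is "scene" or "top"; returns the picture (400x640x3 uint8, red, green, blue); there is no depth.
- camera_params(name): a dict with "mtx" (3x3 intrinsics, pixels), "R" (3x3) and "t" (3): a world point X has camera coordinates R X + t. Camera axes: x right, y down, z forward; pixel columns grow to the right and rows downward; lengths in mm; the calibration is good to about 2 mm. A picture is of the moment at which its call begins. camera_params takes no time and is no camera call.
- env.job_done(): hands the job in, once; it reports no verdict.
The state is a dict: "time_s": time; "qpos": joint angles; "qvel": joint speeds; "effort": joint torques, N m; "ee_pos": TCP position; "ee_rot": TCP orientation; "force": force on the tool from outside, world axes, zero at the start; "torque": the same for the moment, N m; "gripper_width": finger opening in mm.
Only numpy, scipy, OpenCV 4.12 (cv2) and the standard library are available. Lean on these libraries where they do the work, as an engineer would, in place of code of your own. Each camera call takes 0.05 s, during which the arm holds its last target.

### The job

Slide the yellow bracket (the one with the single large hole) along the jig's aluminium deck, without lifting it up, until its hole is over the red pin beyond the deck's edge, then let go so that it drops flat onto the lower seat around the pin, square to the jig and with its upright flange on the deck's side. Leave the green bracket where it lies.

Things in the scene. Friction and masses are not known exactly. Their poses are not given: they have to be found in the camera images.
- bracket: Yellow angle bracket (0.2-0.4 kg): plate 6 mm thick, x -40..40, y -55..45 mm, round 41 mm hole. Origin: hole centre at the underside; z up. Upright flange at the rear (-y): 60 wide in x, 8 thick (y -55..-47), top 45 above the underside; pinch it from above, along y. Starts flat on the deck, +y within 20 deg of the jig's +y. Held, it stays level past the deck's edge; if pushed, it may tip.
- spare: Green angle bracket of the same outline, flange, origin and axes, but with only three small 11 mm holes, which do not fit over the pin. Lies on the deck beside the yellow one (either side, about 150 mm apart). To be left alone.
- jig: Fixed jig, 300 (x) by 390 (y) mm. Origin: underside, on the bench; z up, +y from deck to pin (the way to slide), x along the deck's edge. Bright aluminium deck: top 24 mm above the bench, y -200..40 mm. Beyond it a dark steel seat: top 12 mm above the bench, y 40..190 mm, open on its three outer sides. Both span x -150..150 mm.
- pin_tip (a point): Centre of the top of the fixed red pin, 18 mm diameter with bevelled top, upright on the seat at jig x = 0, y = 115 mm (75 mm beyond the deck's edge). Its top is 22 mm above the bench: 10 above the seat, 2 below the deck's top, so the plate passes over it at deck height. Axes as the jig's.
Mind the look-alikes: they are no part of the job. Of the things shaped like the bracket, the yellow one is meant.

How it is judged (in metres and radians):
At the end, for the whole second after the job is handed in: The yellow bracket lies flat on the lower seat (underside within 3 mm of the seat, tilt under 4 degrees), its hole around the pin (centres within 16 mm), square to the jig within 15 degrees with the flange on the deck's side, released and at rest (horizontal distance between bracket and pin_tip below 0.016 m and z of bracket in the frame of pin_tip below -0.007 m and angle between bracket's own z axis and vertical below 0.07 rad and angle between the y axis of bracket and the y axis of jig, either way round below 0.27 rad and y of jig in the frame of bracket below -0.05 m and linear speed of bracket below 0.02 m/s); the robot touches nothing.
It fails at once if the yellow bracket is lifted more than 25 mm above the deck instead of being slid (z of bracket in the frame of jig above 0.049 m).
It fails at once if the green bracket is moved more than 30 mm (distance of spare from where it was at the start of the episode above 0.03 m).
It also fails if it takes over 38 s, if anything falls off the work surface, if the arm or the gripper's body presses on something with over 40 N, if the wrist force passes 120 N, or if a joint passes its speed limit or range.

## Working session

There is one attempt and no reset: what is moved stays moved. The work goes in short steps, Python scripts to look and compute and a shell command to move; the robot and the scene stay as the last step left them, time stands still between calls to the robot, and variables do not carry over. Pictures are saved under pics/ and viewed, and the job is handed in when it is done.

```bash
mkdir -p pics; ls; python3 - <<'E'
from workcell import env, grab_frame, camera_params
import cv2
s=env.state();print(s, env.grip_point_offset)
for n in("scene","top"):
    p=camera_params(n);print(n,p)
    cv2.imwrite(f"pics/{n}0.png",grab_frame(n)[:,:,::-1])
E
```

```text
pics
{'time_s': 0.0, 'qpos': array([-7.66613114e+01,  1.83522215e+01,  8.97061862e+01, -7.47945836e-04,
        7.20424627e+01, -1.14831384e+00]), 'qvel': array([ 0.07400771, -0.02124215, -0.03288647,  0.09600488,  0.04871946,
        0.04513562]), 'effort': array([ 6.22377265e-04, -4.12459445e+01, -2.31972259e+01,  7.29446299e-02,
        4.56104719e-02, -1.32793698e-04]), 'ee_pos': array([ 143.70121031, -556.24188754,  213.11594007]), 'ee_rot': array([-1.79899136e+02, -1.31053414e-03,  1.44872325e+01]), 'force': array([-0.01245658,  0.07530141,  0.1360332 ]), 'torque': array([-0.00126252,  0.01056311,  0.00535584]), 'gripper_width': 91.3143551090219} 18.8
scene {'mtx': array([[507.83867698,   0.        , 321.66668315],
       [  0.        , 507.83867698, 208.57223265],
       [  0.        ,   0.        ,   1.        ]]), 'R': array([[ 0.81752866,  0.57586793, -0.0047977 ],
       [ 0.48105173, -0.68745586, -0.54405301],
       [-0.31660089,  0.44247099, -0.83903713]]), 't': array([-355.88784139, -195.57957746, 1383.77423308])}
top {'mtx': array([[361.56312593,   0.        , 322.64100374],
       [  0.        , 361.56312593, 202.83628757],
       [  0.        ,   0.        ,   1.        ]]), 'R': array([[-0.01552561, -0.99974616,  0.01632723],
       [-0.99796686,  0.01448433, -0.06206732],
       [ 0.06181508, -0.01725767, -0.99793841]]), 't': array([ -25.77458988,  456.69132357, 1046.42478261])}
```

View pics/scene0.png

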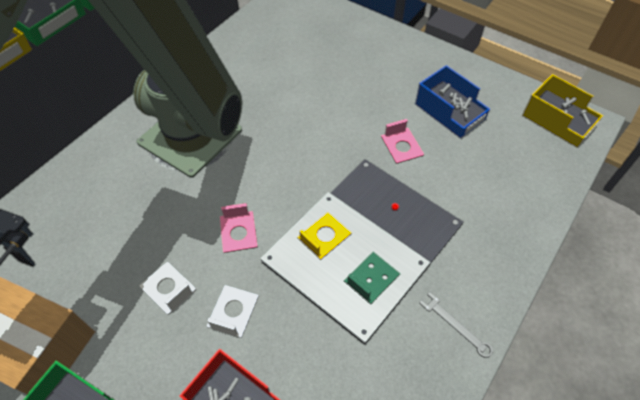

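View pics/top0.png

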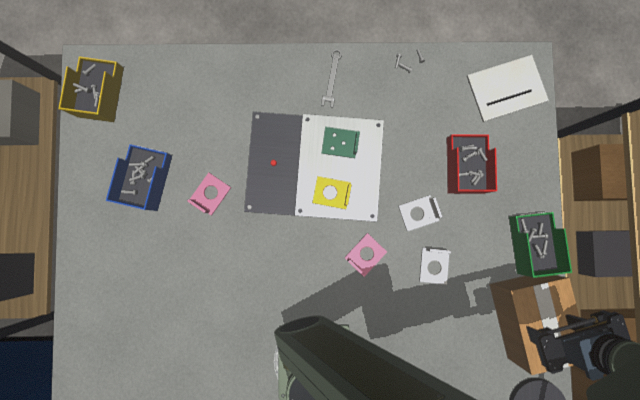

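The top view shows the yellow bracket at (331,192), flange on its right, the green bracket at (341,142) and the red pin at (273,163). The jig's +y runs left in the image, roughly world +y. Next I'll measure these.

```bash
cat > h.py <<'E'
from workcell import env, grab_frame, camera_params
import cv2, numpy as np
def ray(n,uv,z):
    p=camera_params(n);R,t=p["R"],p["t"]
    uv=np.atleast_2d(np.asarray(uv,float))
    d=np.c_[uv,np.ones(len(uv))]@np.linalg.inv(p["mtx"]).T@R
    c=-R.T@t
    return c+d*((z-c[2])/d[:,2])[:,None]
def proj(n,X):
    p=camera_params(n);q=(np.atleast_2d(X)@p["R"].T+p["t"])@p["mtx"].T
    return q[:,:2]/q[:,2:]
def masks(im):
    h=cv2.cvtColor(im,cv2.COLOR_RGB2HSV)
    y=cv2.inRange(h,(22,120,60),(34,255,255)); g=cv2.inRange(h,(65,80,30),(90,255,200)); r=cv2.inRange(h,(0,150,100),(6,255,255))|cv2.inRange(h,(174,150,100),(180,255,255))
    return dict(y=y,g=g,r=r)
ROI=dict(scene=(240,150,480,350),top=(235,100,395,230))
def blobs(n,im,k):
    m=masks(im)[k].copy();x0,y0,x1,y1=ROI[n];z=np.zeros_like(m);z[y0:y1,x0:x1]=m[y0:y1,x0:x1]
    cs,hi=cv2.findContours(z,cv2.RETR_CCOMP,cv2.CHAIN_APPROX_NONE)
    return z,cs,hi
E
python3 - <<'E'
from h import *
for n in("scene","top"):
    im=cv2.imread(f"pics/{n}0.png")[:,:,::-1].copy()
    for k in "ygr":
        z,cs,hi=blobs(n,im,k)
        for c,h in zip(cs,hi[0]):
            a=cv2.contourArea(c)
            if a<8: continue
            M=cv2.moments(c);ctr=(M['m10']/M['m00'],M['m01']/M['m00'])
            zz=22 if k=='r' else 30
            print(n,k,'hole' if h[3]>=0 else 'out',a,np.round(ctr,1),np.round(ray(n,[ctr],zz)[0],1), cv2.minAreaRect(c))
g=cv2.imread("pics/top0.png")
for n,b in(("scene",(250,150,480,350)),("top",(235,100,395,230))):
    g=cv2.imread(f"pics/{n}0.png");x0,y0,x1,y1=b
    cv2.imwrite(f"pics/{n}0c.png",cv2.resize(g[y0:y1,x0:x1],None,fx=3 if n=='scene' else 4.6,fy=3 if n=='scene' else 4.6,interpolation=cv2.INTER_CUBIC)[:598])
E
```

```text
scene y out 1201.0 [324.  234.9] [483.6 -58.8  30. ] ((323.2500305175781, 233.75003051757812), (36.76955032348633, 40.305084228515625), 45.0)
scene y hole 240.5 [325.4 233.8] [484.5 -54.6  30. ] ((325.2500305175781, 233.75003051757812), (16.970561981201172, 17.677669525146484), 45.0)
scene g out 1316.5 [371.7 277. ] [631.3 -86.2  30. ] ((371.32403564453125, 276.7847900390625), (34.79310607910156, 42.41379165649414), 43.602821350097656)
scene g hole 34.0 [368.5 280. ] [629.3 -96.3  30. ] ((368.5000305175781, 280.0000305175781), (6.363960266113281, 6.363961219787598), 45.0)
scene g hole 35.5 [384.4 276.9] [654.  -69.9  30. ] ((384.5, 277.0), (6.0, 7.0), 90.0)
scene g hole 34.0 [370.8 265.3] [614.4 -63.   30. ] ((371.0000305175781, 265.5000305175781), (6.363960266113281, 6.363961219787598), 45.0)
scene r out 29.0 [394.8 206.2] [575.4 109.2  22. ] ((395.0, 206.0), (6.0, 6.0), 90.0)
top y out 862.0 [331.7 192.5] [484.9 -59.1  30. ] ((331.8074645996094, 192.51095581054688), (34.70928955078125, 26.616697311401367), 10.78429889678955)
top y hole 193.0 [329.7 192.1] [486.2 -53.4  30. ] ((330.
[... 576 characters left out ...]
47.5), (8.0, 7.0), -0.0)
top g hole 35.0 [343.3 142.5] [631.3 -95.4  30. ] ((343.0, 142.50001525878906), (6.363961219787598, 6.363960266113281), 45.0)
top g hole 15.5 [348.9 139.6] [ 639.4 -112.    30. ] ((348.75, 139.25001525878906), (4.242640495300293, 4.949747085571289), 45.0)
top g hole 8.0 [344.  134.5] [654.8 -98.   30. ] ((344.0, 134.5), (5.0, 2.0), 90.0)
top g hole 11.5 [339.9 133.4] [658.3 -85.9  30. ] ((339.75, 133.25001525878906), (4.242640495300293, 3.535533905029297), 45.0)
top g hole 34.0 [334.  134.5] [655.2 -68.7  30. ] ((334.0000305175781, 134.5), (6.363961219787598, 6.363960266113281), 45.0)
top r out 15.5 [273.1 162.2] [577.  110.8  22. ] ((273.0, 162.5), (5.0, 4.0), 90.0)
```

```bash
python3 - <<'E'
from h import *
# deck (bright, unsaturated) outline
for n in("scene","top"):
    im=cv2.imread(f"pics/{n}0.png")[:,:,::-1].copy()
    h=cv2.cvtColor(im,cv2.COLOR_RGB2HSV)
    for nm,m,zz in(("deck",cv2.inRange(h,(0,0,190),(180,40,255))|masks(im)['y']|masks(im)['g'],24),("seat",cv2.inRange(h,(0,0,30),(180,90,110)),12)):
        x0,y0,x1,y1=ROI[n];z=np.zeros_like(m);z[y0:y1,x0:x1]=m[y0:y1,x0:x1]
        cs,_=cv2.findContours(z,cv2.RETR_EXTERNAL,cv2.CHAIN_APPROX_NONE)
        c=max(cs,key=cv2.contourArea);H=cv2.convexHull(c)
        q=cv2.approxPolyN(H,4,ensure_convex=True).reshape(-1,2) if hasattr(cv2,'approxPolyN') else cv2.boxPoints(cv2.minAreaRect(c))
        P=ray(n,q,zz);print(n,nm,cv2.contourArea(c),q.tolist(),np.round(P[:,:2],1).tolist(),[round(float(np.linalg.norm(P[i]-P[i-1])),1) for i in range(4)])
E
```

```text
scene deck 12402.5 [[429, 262], [365, 341], [260, 257], [327, 192]] [[716.3, 22.2], [695.8, -214.3], [395.5, -187.0], [417.6, 48.2]] [299.8, 237.4, 301.5, 236.2]
scene seat 5629.5 [[464, 222], [431, 262], [331, 193], [365, 159]] [[732.1, 171.5], [718.7, 31.4], [422.8, 58.3], [434.2, 197.8]] [299.1, 140.7, 297.2, 140.0]
top deck 8043.5 [[383, 120], [377, 221], [295, 215], [303, 114]] [[698.5, -214.8], [400.5, -189.6], [421.5, 48.2], [719.0, 21.4]] [237.1, 299.1, 238.7, 298.7]
top seat 4823.0 [[302, 115], [294, 215], [244, 211], [253, 111]] [[719.8, 24.8], [421.9, 51.8], [435.8, 197.8], [733.4, 170.5]] [146.3, 299.1, 146.7, 298.9]
```

View pics/scene0c.png

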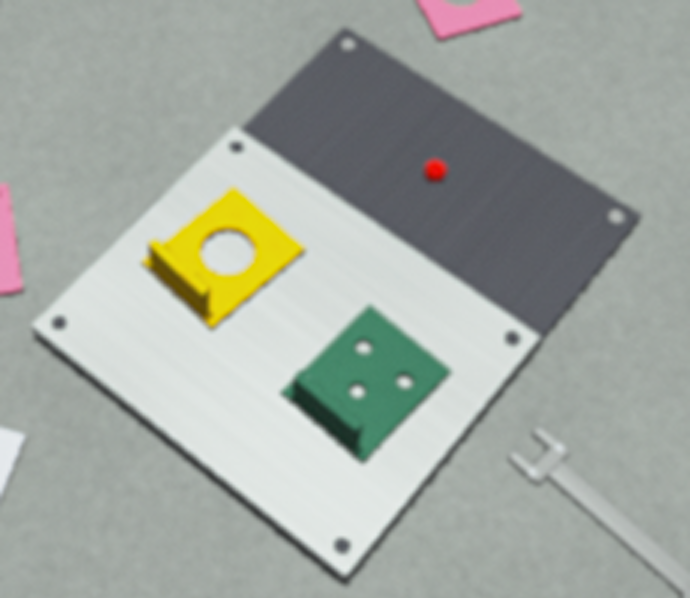

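View pics/top0c.png

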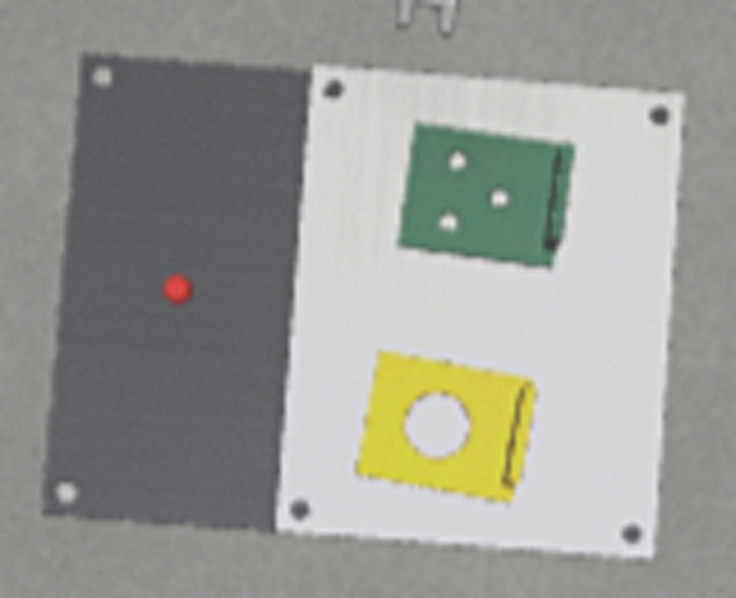

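```bash
python3 - <<'E'
from h import *
for n in("scene","top"):
    im=cv2.imread(f"pics/{n}0.png")[:,:,::-1].copy()
    z,cs,hi=blobs(n,im,'y');c=max(cs,key=cv2.contourArea)
    c=c.reshape(-1,2)
    P=ray(n,c,30)[:,:2]
    H=cv2.convexHull(c).reshape(-1,2); Q=ray(n,H,30)[:,:2]
    for a,b in zip(H,Q): print(n,a,np.round(b,1),np.round(np.linalg.norm(b-[485.3,-54]),1))
E
```

```text
scene [328 213] [456.8  -4. ] 57.6
scene [331 215] [465.9  -4.5] 53.2
scene [348 230] [521.9 -15.8] 52.9
scene [350 232] [528.7 -17.7] 56.6
scene [350 233] [530.2 -19.9] 56.4
scene [345 238] [528.1 -37.7] 45.8
scene [332 249] [519.8 -78.7] 42.5
scene [326 254] [515.9 -97.1] 52.9
scene [321 258] [ 512.5 -112. ] 64.0
scene [320 258] [ 510.7 -113.3] 64.5
scene [300 239] [444.4 -99.6] 61.3
scene [298 237] [437.4 -98. ] 65.0
scene [298 236] [435.8 -95.8] 64.8
scene [300 231] [431.6 -82.4] 60.7
scene [301 230] [431.9 -78.8] 58.9
scene [326 213] [452.9  -6.7] 57.3
top [321 177] [530.5 -28.8] 51.8
top [332 179] [524.2 -60.6] 39.5
top [347 182] [ 514.9 -104.1] 58.1
top [350 183] [ 511.8 -112.7] 64.4
top [350 189] [ 494.3 -112.4] 59.1
top [349 195] [ 476.9 -109.1] 55.7
top [348 200] [ 462.4 -105.9] 56.7
top [347 204] [ 450.9 -102.8] 59.7
top [345 208] [439.4 -96.8] 62.7
top [342 208] [439.5 -88.1] 57.1
top [321 204] [452.  -27.6] 42.5
top [316 203] [455.1 -13.2] 50.8
top [313 202] [458.1  -4.5] 56.4
top [313 199] [466.8  -4.7] 52.7
top [315 188] [498.7 -10.9] 45.1
top [317 178] [527.7 -17.1] 56.2
top [318 177] [530.6 -20.1] 56.6
```

The hole centre agrees between views at about (485,-54.5), with bracket yaw ≈ -11.3°. The jig yaw is ≈ -5° and the pin is at (576,110), and both match the stated jig dimensions. That puts the flange centre at about (475,-104.5). I'll turn the tool and fly above it.

```bash
python3 -m creep '{"offset":[[0,0,0],[0,0,0],[0,0,0]],"rotation":[[0,0,8.6],[0,0,8.6],[0,0,8.6]]}' 0 ; python3 -m creep '{"offset":[[0.0236,-0.0508,0],[0.0236,-0.0508,0],[0.0236,-0.0508,0],[0.0236,-0.0508,0],[0.0236,-0.0508,0]],"rotation":[[0,0,0],[0,0,0],[0,0,0],[0,0,0],[0,0,0]]}'
```

```text
time_s: 0.48
ee_pos: [143.7, -556.4, 213.5]
ee_rot: [-179.9, 0.0, -11.6]
force: [-0.5, 0.0, -0.1]
gripper_width: 91.2
time_s: 1.1
ee_pos: [310.0, -329.2, 213.7]
ee_rot: [-180.0, 0.0, -11.3]
force: [1.0, -0.4, -0.3]
gripper_width: 91.3
```

```bash
python3 -m creep '{"offset":[[0.0236,-0.0508,0],[0.0236,-0.0508,0],[0.0236,-0.0508,0],[0.0236,-0.0508,0],[0.0236,-0.0508,0]],"rotation":[[0,0,0],[0,0,0],[0,0,0],[0,0,0],[0,0,0]]}'; python3 -m creep '{"offset":[[0,0,0.04],[0,0,0.04],[0,0,0]],"rotation":[[0,0,0],[0,0,0],[0,0,0]]}'
```

```text
time_s: 1.72
ee_pos: [475.6, -103.2, 213.7]
ee_rot: [180.0, 0.0, -11.3]
force: [0.6, -0.1, -0.6]
gripper_width: 91.3
time_s: 2.1
ee_pos: [472.4, -104.1, 131.3]
ee_rot: [-180.0, 0.4, -11.3]
force: [-0.9, -0.0, 1.0]
gripper_width: 91.0
```

```bash
python3 -m creep '{"offset":[[0,0,0.02],[0,0,0.02],[0,0,0.02],[0,0,0.02],[0,0,0]],"rotation":[[0,0,0],[0,0,0],[0,0,0],[0,0,0],[0,0,0]]}'; python3 -m creep '{"offset":[[0,0,0],[0,0,0]],"rotation":[[0,0,0],[0,0,0]]}'; python3 - <<'E'
from h import *
for n in("scene","top"): cv2.imwrite(f"pics/{n}1.png",grab_frame(n)[:,:,::-1])
g=cv2.imread("pics/scene1.png");cv2.imwrite("pics/scene1c.png",cv2.resize(g[130:330,220:460],None,fx=3,fy=3,interpolation=cv2.INTER_CUBIC))
E
```

```text
time_s: 2.72
ee_pos: [475.0, -105.2, 54.3]
ee_rot: [180.0, 0.0, -11.3]
force: [-0.5, -1.3, 0.2]
gripper_width: 91.0
time_s: 2.98
ee_pos: [475.9, -105.2, 55.2]
ee_rot: [180.0, -0.1, -11.3]
force: [-0.3, 0.2, -0.5]
gripper_width: 91.1
```

View pics/scene1c.png

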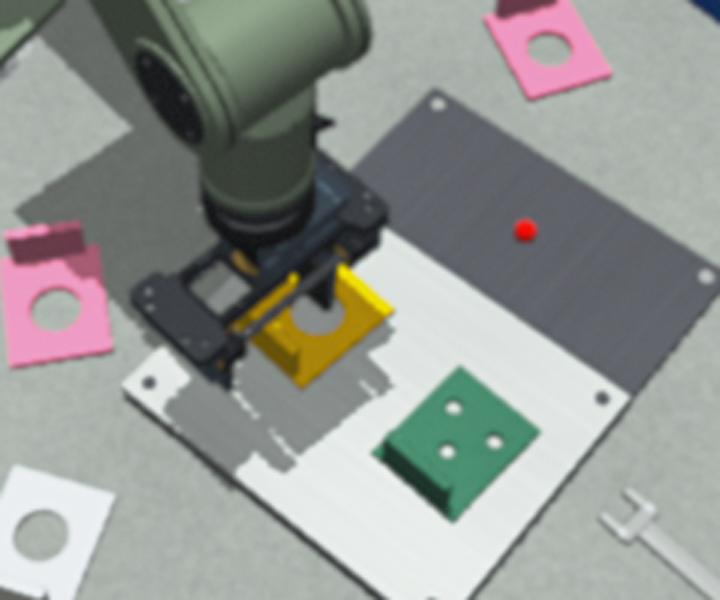

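The fingers straddle the yellow flange, with the forward finger over the plate and the rear one behind the flange. The green bracket is clear of them. Next I descend to about z = 40 and close.

```bash
python3 -m creep '{"offset":[[0,0,0.008],[0,0,0.006],[0,0,0],[0,0,0]],"rotation":[[0,0,0],[0,0,0],[0,0,0],[0,0,0]]}'; python3 -m creep '{"offset":[[0,0,0],[0,0,0],[0,0,0],[0,0,0],[0,0,0]],"rotation":[[0,0,0],[0,0,0],[0,0,0],[0,0,0],[0,0,0]]}' 1 25;python3 -m creep '{"offset":[[0,0,0],[0,0,0],[0,0,0],[0,0,0],[0,0,0]],"rotation":[[0,0,0],[0,0,0],[0,0,0],[0,0,0],[0,0,0]]}'
```

```text
time_s: 3.58
ee_pos: [474.9, -104.9, 39.8]
ee_rot: [180.0, 0.0, -11.3]
force: [0.2, 0.4, 0.8]
gripper_width: 91.4
time_s: 4.2
ee_pos: [474.9, -104.9, 40.0]
ee_rot: [180.0, -0.0, -11.3]
force: [0.6, 0.0, 0.4]
gripper_width: 43.9
time_s: 4.82
ee_pos: [474.9, -104.6, 39.9]
ee_rot: [-180.0, -0.0, -11.3]
force: [1.6, 3.0, -0.5]
gripper_width: 8.1
```

Gripped: width 8.1 mm, which matches the flange, with no lift. Next I turn it square (about 6.3°) and slide mostly along +y first, to stay clear of the green bracket.

```bash
python3 -m creep '{"offset":[[0,0,0],[0,0,0],[0,0,0]],"rotation":[[0,0,-3.2],[0,0,-3.1],[0,0,0]]}'; python3 -m creep '{"offset":[[0.005,-0.02,0],[0.005,-0.02,0],[0.005,-0.02,0],[0.005,-0.02,0],[0,0,0]],"rotation":[[0,0,0],[0,0,0],[0,0,0],[0,0,0],[0,0,0]]}'; python3 - <<'E'
from h import *
for n in("scene","top"): cv2.imwrite(f"pics/{n}2.png",grab_frame(n)[:,:,::-1])
g=cv2.imread("pics/scene2.png");cv2.imwrite("pics/scene2c.png",cv2.resize(g[130:330,220:460],None,fx=3,fy=3,interpolation=cv2.INTER_CUBIC))
E
```

```text
time_s: 5.2
ee_pos: [475.1, -105.1, 39.9]
ee_rot: [180.0, -0.0, -5.0]
force: [1.2, 0.4, -1.2]
gripper_width: 7.8
time_s: 5.82
ee_pos: [502.3, -26.1, 39.9]
ee_rot: [-180.0, -0.0, -5.0]
force: [0.6, 3.0, -0.9]
gripper_width: 8.0
```

View pics/scene2c.png

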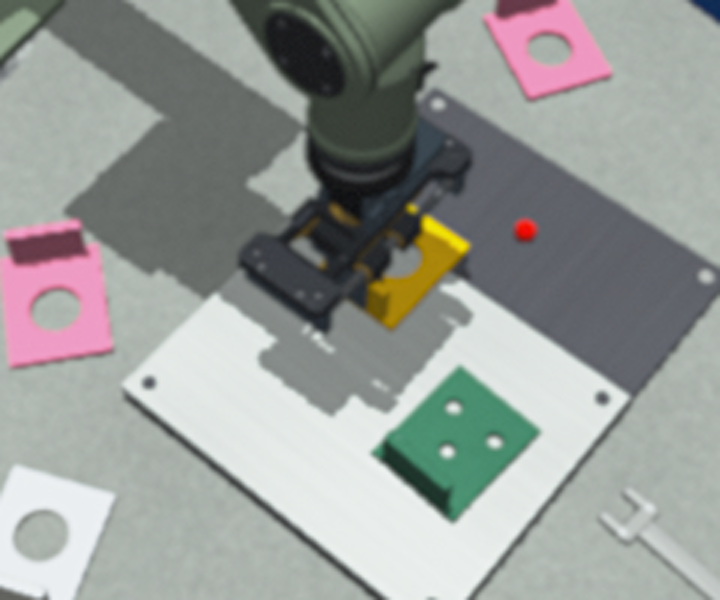

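The bracket slid with the grip, and its front edge is now past the deck edge at crop (465,245), still level. The green bracket has not moved. Continuing.

```bash
python3 -m creep '{"offset":[[0.012,-0.018,0],[0.012,-0.018,0],[0.012,-0.018,0],[0.012,-0.018,0],[0,0,0]],"rotation":[[0,0,0],[0,0,0],[0,0,0],[0,0,0],[0,0,0]]}';python3 -m creep '{"offset":[[0.007,-0.01,0],[0.007,-0.009,0],[0,0,0],[0,0,0]],"rotation":[[0,0,0],[0,0,0],[0,0,0],[0,0,0]]}'; python3 - <<'E'
from h import *
for n in("scene","top"): cv2.imwrite(f"pics/{n}3.png",grab_frame(n)[:,:,::-1])
g=cv2.imread("pics/scene3.png");cv2.imwrite("pics/scene3c.png",cv2.resize(g[150:270,320:480],None,fx=5,fy=5,interpolation=cv2.INTER_CUBIC)[:600])
g=cv2.imread("pics/top3.png");cv2.imwrite("pics/top3c.png",cv2.resize(g[100:230,235:395],None,fx=4.6,fy=4.6,interpolation=cv2.INTER_CUBIC)[:600])
E
```

```text
time_s: 6.55
ee_pos: [557.5, 42.3, 39.4]
ee_rot: [-179.9, -0.1, -4.9]
force: [-0.6, -0.7, -3.6]
gripper_width: 7.9
time_s: 7.05
ee_pos: [571.1, 58.1, 39.7]
ee_rot: [180.0, 0.0, -5.0]
force: [-0.8, -0.1, -3.6]
gripper_width: 7.6
```

View pics/scene3c.png

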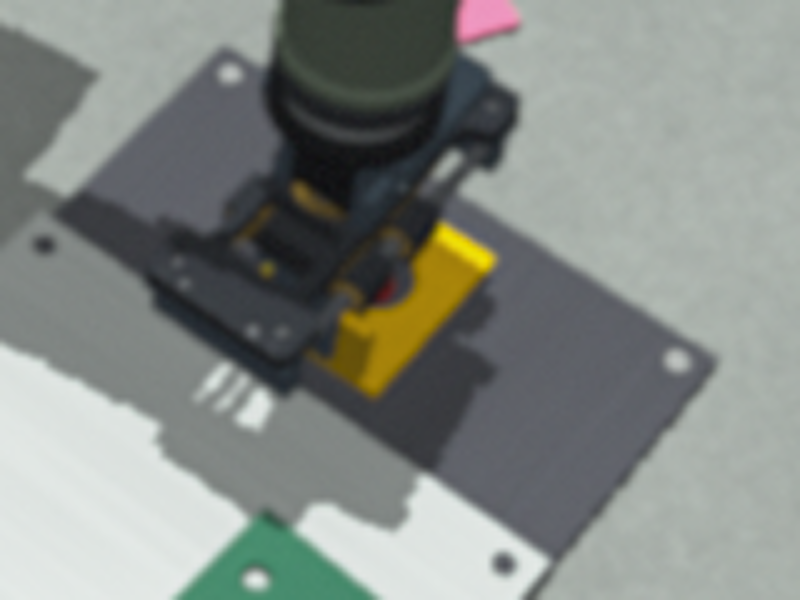

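View pics/top3c.png

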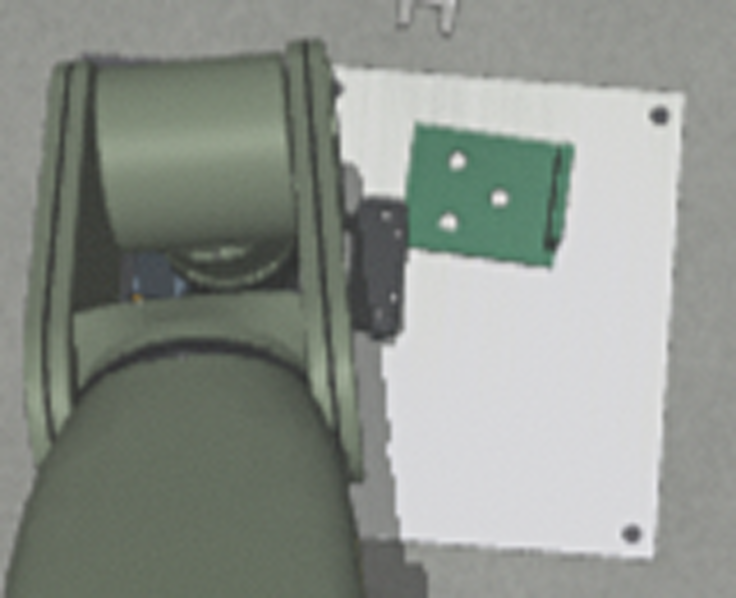

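```bash
python3 - <<'E'
from h import *
print(proj("scene",[[620,151.3,30],[620,151.3,24],[611.2,51.7,30],[611.2,51.7,24]]))
im=cv2.imread("pics/scene3.png")[:,:,::-1].copy()
h=cv2.cvtColor(im,cv2.COLOR_RGB2HSV);m=cv2.inRange(h,(18,150,50),(34,255,255));m[:, :370]=0;m[270:]=0
cs,_=cv2.findContours(m,0,cv2.CHAIN_APPROX_NONE);c=max(cs,key=cv2.contourArea)
H=cv2.convexHull(c).reshape(-1,2)
for a,b in zip(H,ray("scene",H,30)):print(a,np.round(b[:2],1))
r=masks(im)['r'];print(np.argwhere(r[150:270,370:420]).mean(0)+[150,370])
E
```

```text
[[419.9763065  201.27593343]
 [419.58718114 202.64876904]
 [395.79836754 228.48278526]
 [395.49780201 229.78832101]]
[554  74] [720.3 761.5]
[569  82] [767.6 754.3]
[581  89] [805.4 746.4]
[591  95] [836.5 739.3]
[592  96] [840.1 737.1]
[601 115] [884.4 680.4]
[601 116] [885.7 676.8]
[600 118] [885.9 668. ]
[580 142] [871.2 554.7]
[577 145] [868.4 540.3]
[575 145] [864.1 537.3]
[568 141] [844.3 540.1]
[537 123] [753.5 553.6]
[525 116] [717.  559.2]
[524 115] [713.3 561.1]
[524 113] [710.4 568. ]
[532  94] [699.9 648.9]
[543  82] [706.9 712. ]
[551  74] [713.2 756.5]
[nan nan]<stdin>:8: RuntimeWarning: Mean of empty slice.
  ret = um.true_divide(
```

The predicted plate corners at (420,202) and (395.5,229) match the observed ones to about 1 px, and red shows inside the hole. So I release here.

```bash
python3 -m creep '{"offset":[[0,0,0],[0,0,0],[0,0,0],[0,0,0],[0,0,0]],"rotation":[[0,0,0],[0,0,0],[0,0,0],[0,0,0],[0,0,0]]}' 0; python3 -m creep '{"offset":[[0,0,0],[0,0,0],[0,0,0],[0,0,0],[0,0,0]],"rotation":[[0,0,0],[0,0,0],[0,0,0],[0,0,0],[0,0,0]]}'; python3 - <<'E'
from h import *
cv2.imwrite("pics/scene4.png",grab_frame("scene")[:,:,::-1])
g=cv2.imread("pics/scene4.png");cv2.imwrite("pics/scene4c.png",cv2.resize(g[150:270,320:480],None,fx=5,fy=5,interpolation=cv2.INTER_CUBIC)[:600])
E
```

```text
time_s: 7.78
ee_pos: [571.6, 58.3, 40.0]
ee_rot: [180.0, -0.0, -5.0]
force: [-0.1, 0.3, 0.5]
gripper_width: 55.1
time_s: 8.4
ee_pos: [571.5, 58.2, 39.9]
ee_rot: [180.0, -0.0, -5.0]
force: [-0.2, 0.3, 0.0]
gripper_width: 91.0
```

View pics/scene4c.png

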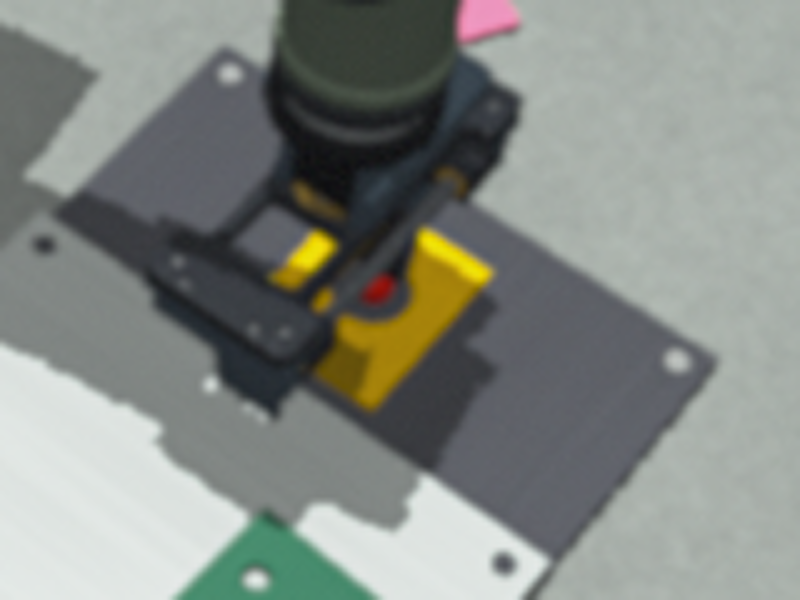

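The bracket dropped, with the pin visible inside its hole at crop (380,292). Now I rise straight up and back away so I can check it from both cameras.

```bash
python3 -m creep '{"offset":[[0,0,-0.03],[0,0,-0.04],[0,0,-0.05],[0,0,-0.05],[0,0,0]],"rotation":[[0,0,0],[0,0,0],[0,0,0],[0,0,0],[0,0,0]]}'; python3 -m creep '{"offset":[[0,0.05,0],[0,0.055,0],[0,0.055,0],[0,0.055,0],[0,0.055,0]],"rotation":[[0,0,0],[0,0,0],[0,0,0],[0,0,0],[0,0,0]]}'; python3 -m creep '{"offset":[[-0.03,0.05,0],[-0.03,0.05,0],[-0.03,0.05,0],[0,0,0]],"rotation":[[0,0,0],[0,0,0],[0,0,0],[0,0,0]]}'; python3 - <<'E'
from h import *
for n,b,f in(("scene",(250,150,480,345),3),("top",(235,100,395,230),4.6)):
    g=grab_frame(n);bg=g[:,:,::-1];cv2.imwrite(f"pics/{n}5.png",bg)
    x0,y0,x1,y1=b;cv2.imwrite(f"pics/{n}5c.png",cv2.resize(bg[y0:y1,x0:x1],None,fx=f,fy=f,interpolation=cv2.INTER_CUBIC)[:598])
    for k in "ygr":
        z,cs,hi=blobs(n,g,k)
        for c,h in zip(cs,hi[0]):
            if cv2.contourArea(c)<12: continue
            M=cv2.moments(c);ct=(M['m10']/M['m00'],M['m01']/M['m00'])
            print(n,k,h[3]>=0,cv2.contourArea(c),np.round(ct,1),np.round(ray(n,[ct],{'y':18,'g':30,'r':22}[k])[0],1))
            if k=='y' and h[3]<0:
                H=cv2.convexHull(c).reshape(-1,2)
                print(np.c_[H,np.round(ray(n,H,18)[:,:2],0)].astype(int).tolist())
E
```

```text
time_s: 9.07
ee_pos: [574.0, 58.5, 214.6]
ee_rot: [-179.9, -0.6, -5.0]
force: [-0.1, 0.1, -0.3]
gripper_width: 90.9
time_s: 9.7
ee_pos: [546.9, -212.2, 208.5]
ee_rot: [-180.0, 0.1, -5.0]
force: [0.4, -0.1, 0.5]
gripper_width: 91.4
time_s: 10.2
ee_pos: [442.3, -354.6, 208.5]
ee_rot: [-180.0, 0.1, -5.3]
force: [0.3, -0.4, -0.7]
gripper_width: 91.3
scene y False 1166.0 [392.6 208.8] [574.  102.2  18. ]
[[392, 187, 539, 157], [394, 188, 545, 157], [408, 197, 587, 154], [417, 203, 614, 151], [418, 204, 618, 150], [417, 206, 618, 143], [411, 213, 617, 117], [404, 221, 614, 88], [396, 230, 611, 55], [395, 231, 611, 52], [393, 231, 607, 49], [369, 215, 537, 54], [367, 213, 530, 56], [368, 211, 529, 63], [372, 206, 529, 80], [391, 187, 537, 156]]
scene y True 174.0 [393.7 207.5] [574.2 106.7  18. ]
scene g False 1315.5 [371.7 277.1] [631.3 -86.3  30. ]
scene g True 34.0 [368.5 280. ] [629.3 -96.3  30. ]
scene g True 35.5 [384.4 276.9] [654.  -69.9  30. ]
scene g True 34.0 [370.8 265.3] [614.4 -63.   30. ]
scene r False 30.0 [394.8 206.1] [575.4 109.5  22. ]
top y False 870.5 [275.6 162.6] [576.3 103.8  18. ]
[[264, 148, 620, 138], [291, 150, 613, 58], [293, 151, 610, 52], [293, 155, 598, 53], [292, 176, 536, 56], [291, 177, 533, 59], [285, 177, 534, 77], [270, 176, 537, 120], [259, 175, 540, 153], [258, 174, 543, 156], [258, 171, 552, 155], [259, 159, 588, 152], [260, 148, 620, 149]]
top y True 164.5 [274.2 162.6] [576.4 107.9  18. ]
top g False 685.0 [338.5 141.9] [633.  -81.5  30. ]
top g True 22.5 [339.2 152.1] [603.  -83.1  30. ]
top g True 38.5 [331.6 148.2] [614.7 -61.1  30. ]
top g True 54.5 [347.4 148.9] [ 612.  -107.1   30. ]
top g True 33.5 [343.3 142.7] [630.6 -95.6  30. ]
top g True 17.5 [347.3 139.5] [ 639.9 -107.3   30. ]
top g True 61.0 [336.1 134.9] [653.9 -74.9  30. ]
top r False 15.5 [273.1 162.2] [577.  110.8  22. ]
```

View pics/scene5c.png

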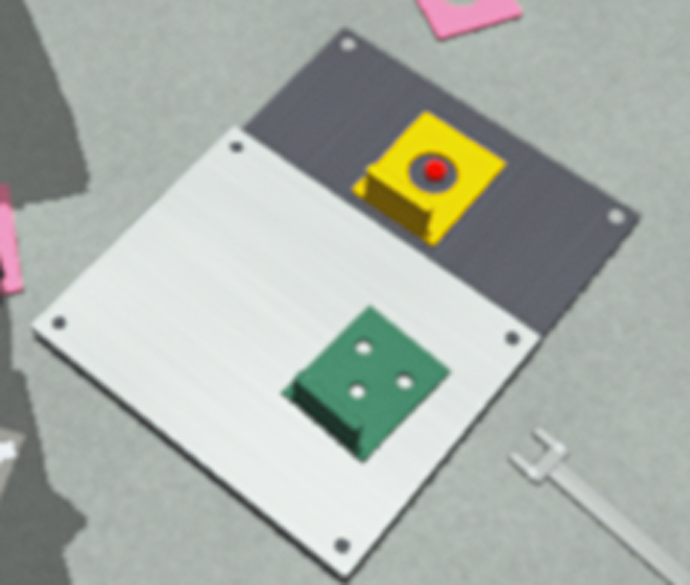

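View pics/top5c.png

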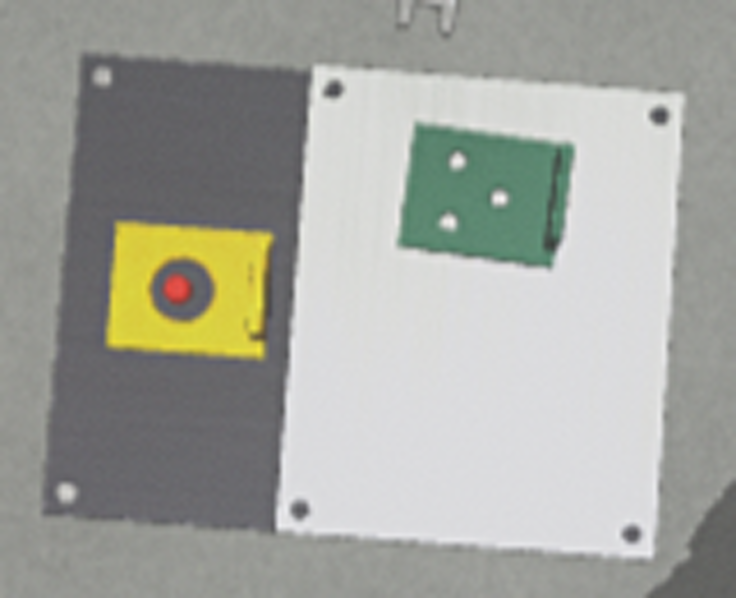

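Both views show the yellow bracket flat on the seat with the pin inside its hole. The hole centre is at about (575.5,107) and the pin at (576,110), so they are about 3 mm apart. The outline at z = 18 agrees between the cameras, and the bracket is square to the jig with its flange on the deck's side. The green bracket has not moved.

```bash
python3 - <<'E'
from workcell import env
s=env.state();print(s['time_s'],abs(s['qvel']).max());print(env.job_done())
E
```

```text
10.3 2.0365912401103063
the job is handed in; nothing more can be done
None
```

I slid the yellow bracket along the deck by its flange without lifting it, and turned it about 6° to square it with the jig. I then let it drop from deck height around the red pin, backed the arm away and handed the job in at 10.3 s.

My last checks came from both cameras, before handing in:
- **Fit:** the hole centre is about 3 mm from the pin centre (limit 16 mm).
- **Flat on the seat:** the outline fits the plate's size with its top 18 mm above the bench, and the two views agree to a few mm.
- **Square:** it is aligned with the jig to within a few degrees, with the flange on the deck's side.
- **Green bracket:** it has not moved measurably.
- **Robot:** the gripper was open, well clear and read no contact force. A joint-speed reading of 2 deg/s at hand-in was the arm settling or sensor noise.

No check failed. `env.job_done()` reports no verdict, so I can't confirm the result beyond these checks.

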